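# Unload the indexing table and hold it at the 45-degree stop

### The job

The film disc on the small grey indexing table has been pressed long enough: lift the steel weight canister off it by the black handle on top and stand it upright in the middle of the round cork pad. Then take the black knob of the indexing table and turn it clockwise (seen from above) from its home stop through three clicks, to the third stop at 45 degrees and no further, and keep hold of it there so that the disc cannot creep while it is marked: finish with the knob still gripped. Leave the other things on the bench where they are.

Things in the scene. Friction and masses are not known exactly. Their poses are not given: they have to be found in the camera images.
- canister_grip (a point): Centre of the black grip of the weight canister, 106 mm above the canister's underside. The grip is a horizontal bar with flat sides, 13 mm wide along the point's x, 50 mm long along its y (between two wire uprights at y = +-40 mm) and 17 mm high, with 26 mm free between it and the lid. z is up.
- weight_canister: Weight canister: closed stainless pot 71 mm across, lid top at 71 mm, 114 mm high with its handle, about 0.6 kg. It starts upright on the platen, underside 43 mm above the mat. Origin at the centre of its underside, axes parallel to those of canister_grip.
- pad_top (a point): Centre of the top face of the round cork pad, 110 mm across and 5 mm thick, fixed on the glass-covered mat; the top is at z = 0.013 (mat at 0.008). Empty at the start.
- cork_pad: The cork pad; origin at the centre of its underside on the mat (z = 0.008).
- index_table: Indexing table: fixed grey block, 114 mm along its x (away from the robot), 176 mm along its y, deck 30 mm above the mat. Origin under its centre, on the mat (z = 0.008), z up. Knob axis at y = +54 mm, platen axis at y = -30 mm. A small spring plunger by the platen (top 44 mm above the mat) drops into the platen's scallops: these are the clicks.
- platen_centre (a point): Centre of the top of the platen, a scalloped aluminium disc 98 mm across carrying an amber film disc; top 43 mm above the mat. Axes are those of index_table. The knob turns the platen one to one, the same way. Mind the solid beige tester to the left: its near right corner is at about x 0.50, y 0.12, its top at z 0.27, its column higher.
- knob_grip (a point): On the axis of the black knob, at the height to grip it, z = 0.070. Its grip is a bar with flat sides, 16 mm wide along the point's x, 44 mm along its y, from 38 to 74 mm above the mat, over a round skirt 49 mm across. A white line on it points along +y: to the red tick at home, to the long blue tick at the third stop. The point turns with the knob: by -q about z.
- index_knob (a joint): Knob angle q in rad: 0 at the home stop, where it starts, growing clockwise seen from above; end stops at -0.04 and 1.61. Spring detents every 15 degrees: 0, 0.262, 0.524, 0.785 (the third), 1.047 ... Half-way between two stops the pull turns over and the knob snaps on to the next. Leaving a stop takes about 0.16 N m; it stays in a stop when let go.
- marker_blue: Bystander: white marker pen with a blue cap, loose on the bench or mat, to be left alone.
- timer: Bystander: white lab timer, loose on the bench or mat, to be left alone.
- petri_dish: Bystander: petri dish, loose on the bench or mat, to be left alone.
- the_roller: Bystander: hand roller with a wooden handle, loose on the bench or mat, to be left alone.
- spare_jaw: Bystander: dark serrated jaw, loose on the bench or mat, to be left alone.
- binder_clip: Bystander: black binder clip, loose on the bench or mat, to be left alone.
Not all that is in view belongs to the job. There is more than one size of the weight_canister; the job needs the larger.

How it is judged:
By the outcome, as a careful person would: the job done as asked, in the order asked, and still so for the second after the job is handed in, while the arm keeps its last pose, push and grip.
It also fails if it takes over 51 s, if anything falls off the work surface, if the arm or the gripper's body presses on something with over 40 N, if the wrist force passes 120 N, or if a joint passes its speed limit or range.

### The arm

A 6-joint arm with a two-finger parallel gripper is mounted at the origin on a cart in front of the work surface, level with it; the furniture and walls round the work are solid. World frame = base frame: x ahead of the robot, y to its left, z up, the work surface at z = 0. Lengths are in m, angles in rad, forces in N, time in s.
With the tool pointing down it reaches from about 0.375 to 0.9 m from the base axis. Payload 3.1 kg.
Tool frame: the origin (TCP) lies at the very end of the fingers, on their centre line; the grasp point (between the pads) lies 19 mm behind it; z points along the fingers, y is the direction in which the jaws open and shut (so a half turn about z gives the same grasp; the last joint's range is limited). The gripper opens to 87 mm and grips with 3 to 60 N. Pads are 19 mm wide; open, the fingers measure 117 mm over their backs; the gripper's body (75 mm by 190 mm) begins 51 mm behind the grasp point.
Start: joints at [1.171, 0.527, 1.433, -0, 1.181, -0.178], TCP at [0.137, 0.61, 0.223] pointing down, gripper open.
Joint ranges: [-3.08, 3.08], [-0.75, 2.2], [0.22, 2.44], [-1.43, 4.57], [0, 2.65], [-2.85, 2.85]. Speed limits (rad/s): [2.79, 2.79, 3.14, 3.14, 3.14, 3.14].

### API

Orientations are given as a unit quaternion [x, y, z, w].
In Python, from rig import robot gives the robot as it stands.
- The arm moves only by the tool arm_command, never from a script. Its argument "targets" is a list of rows, each a list of 5 numbers: the shift along the tool's x, y, z in cm, then the turn about the tool's z in rad, then the finger opening in cm, from 0 to 8.7. In form: [[dx, dy, dz, spin, hand], ...]. A call has 1 to 5 rows; each row is the pose to reach, as a shift and turn from the pose commanded when the call began, along the tool's axes at that moment; what a row does not reach only later rows make up. A row lasts 1/8 s, in which the tool goes at most 62.5 mm and 10.7 degrees, less where a joint would pass 70% of its speed; a pose out of reach is approached as far as the arm can. A call with a gripper value outside its range is refused whole. The fingers move at their own pace and stop on an object; "newtons" is the grip in N (left out, the last holds). Time passes only in rows, so rows that repeat a pose let the fingers close. It gives the time, the measured TCP pose, the force and the opening at its end, in the units of the state.
- robot.get_obs(): the state, without advancing time (a new reading comes with each control period).
- robot.camera(name): name is "scene" or "side" or "wrist"; returns (picture, depth): 400x640x3 uint8, red, green, blue; 400x640 float32, m along the optical axis (not along the pixel's ray), 0 where there is no reading.
- robot.camera_model(name): a dict with "mtx" (3x3 intrinsics, pixels), "extrinsics" (4x4, takes a point from world to camera coordinates). Camera axes: x right, y up, looking along -z (the intrinsics and any distortion apply to the point x, -y, -z); pixel columns grow to the right and rows downward; lengths in m; the calibration is good to about 2 mm. A picture is of the moment at which its call begins: read the wrist's pose just before it. camera_model takes no time and is no camera call; for the wrist camera it gives the pose at the moment of the call.
- robot.hand_in(): hands the job in, once; it reports no verdict.
The state is a dict: "time": time; "q": joint angles; "joint_velocities": joint speeds; "joint_torque": joint torques, N m; "position": TCP position; "tool_rot": TCP orientation; "ft_force": force on the tool from outside, world axes, zero at the start; "moment": the same for the moment, N m; "grip_width": finger opening in m.
Only numpy, scipy, OpenCV 4.12 (cv2) and the standard library are available. Lean on these libraries where they do the work, as an engineer would, in place of code of your own. Each camera call takes 0.05 s, during which the arm holds its last target.

## Working session

There is one attempt and no reset: what is moved stays moved. The work goes in short steps, Python scripts to look and compute and a tool call to move; the robot and the scene stay as the last step left them, time stands still between calls to the robot, and variables do not carry over. Pictures are saved under pics/ and viewed, and the job is handed in when it is done.

Besides the shell and the picture viewer there is one more tool, called after "Call:" as a command line: name --pt "numbers of a row" for each row, then --argument value for the rest. arm_command: Moves the arm, as the interface text tells. Its arguments: {"type":"object","properties":{"targets":{"type":"array","items":{"type":"array","items":{"type":"number"}}},"newtons":{"type":"number"}},"required":["targets"]}

```bash
ls; mkdir -p pics
python3 - <<'E'
from rig import robot
import cv2,numpy as np
o=robot.get_obs();print(o)
for n in("scene","side"):
    p,d=robot.camera(n);cv2.imwrite(f"pics/{n}0.png",p[:,:,::-1]);np.save(f"{n}0.npy",d)
    m=robot.camera_model(n);print(n,m)
E
```

```text
pics
{'time': 0.0, 'q': array([ 1.17049479e+00,  5.28454027e-01,  1.43391355e+00, -5.27147098e-06,
        1.18137390e+00, -1.78542346e-01]), 'joint_velocities': array([ 5.28721834e-04,  8.31837079e-04, -1.21095607e-03,  9.88971107e-04,
        1.12820447e-03,  3.72607241e-05]), 'joint_torque': array([ 1.63296063e-04, -4.40041745e+01, -1.76589113e+01,  6.32616598e-02,
        5.81828132e-02, -1.38435521e-04]), 'position': array([0.13717462, 0.60900946, 0.22157551]), 'tool_rot': array([ 1.10651476e-01,  9.93858690e-01, -1.03042312e-03, -3.04299772e-04]), 'ft_force': array([-0.06357859, -0.25373585,  0.01754558]), 'moment': array([-0.05358955,  0.03247894,  0.00456915]), 'grip_width': 0.0871677142089753}
scene {'mtx': array([[389.39802512,   0.        , 325.22105333],
       [  0.        , 389.39802512, 201.35991465],
       [  0.        ,   0.        ,   1.        ]]), 'extrinsics': array([[-0.5948744 , -0.80381035,  0.00365652,  0.11296728],
       [ 0.55689996, -0.40885507,  0.72297992, -0.49088199],
       [-0.57964376,  0.43211856,  0.69085936, -0.60872589],
       [ 0.        ,  0.        ,  0.        ,  1.        ]])}
side {'mtx': array([[426.24063424,   0.        , 317.26869225],
       [  0.        , 426.24063424, 193.31181756],
       [  0.        ,   0.        ,   1.        ]]), 'extrinsics': array([[-0.62121972, -0.78361656, -0.00558043,  0.13245829],
       [ 0.59478728, -0.47613601,  0.64770564, -0.54210883],
       [-0.51020991,  0.39904835,  0.76187024, -0.75959113],
       [ 0.        ,  0.        ,  0.        ,  1.        ]])}
```

View pics/scene0.png

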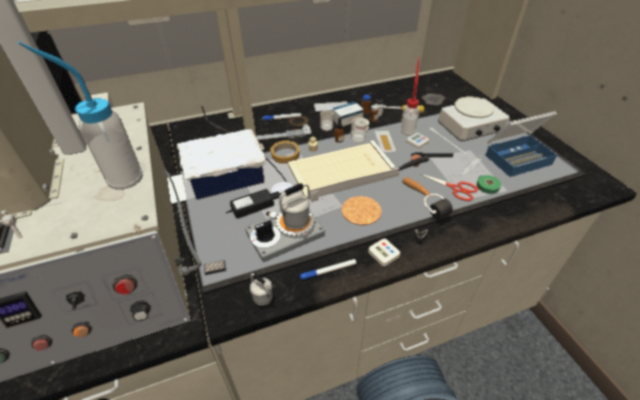

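View pics/side0.png

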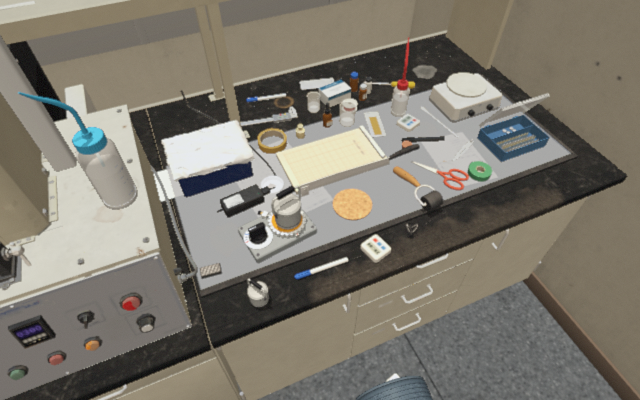

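Candidates for the canister: the large pot on the platen (scene 295,208; side 287,210) and the small pot at the bench front (scene 261,291; side 258,292). The one on the platen is the larger and fits the description. For the pad, the orange cork disc at (361,209). For the knob, the black bar at scene (265,233). Next is a close crop.

```bash
cat > h.py <<'E'
import numpy as np,cv2
from rig import robot
def ray(m,u,v):
    K=m["mtx"];E=m["extrinsics"];d=np.array([(u-K[0,2])/K[0,0],-(v-K[1,2])/K[1,1],-1.])
    R=E[:3,:3];return -R.T@E[:3,3],R.T@d
def onz(m,u,v,z):
    c,d=ray(m,u,v);return c+d*(z-c[2])/d[2]
def proj(m,P):
    P=np.atleast_2d(P);E=m["extrinsics"];c=P@E[:3,:3].T+E[:3,3];K=m["mtx"]
    return np.c_[K[0,0]*c[:,0]/-c[:,2]+K[0,2],K[1,1]*-c[:,1]/-c[:,2]+K[1,2]]
def pt(m,u,v,dep):
    c,d=ray(m,u,v);return c+d*dep
E
python3 - <<'E'
from h import *
for n,(x,y) in {"scene":(225,170),"side":(215,165)}.items():
    p=cv2.imread(f"pics/{n}0.png");cv2.imwrite(f"pics/{n}0c.png",cv2.resize(p[y:y+100,x:x+160],None,fx=5,fy=5,interpolation=cv2.INTER_CUBIC))
    m=robot.camera_model(n);d=np.load(f"{n}0.npy")
    hsv=cv2.cvtColor(p,cv2.COLOR_BGR2HSV);k=cv2.inRange(hsv,(5,90,120),(22,255,255))
    nn,l,st,ce=cv2.connectedComponentsWithStats(k)
    for i in range(1,nn):
        if st[i,4]>100:
            print(n,st[i],ce[i],onz(m,*ce[i],0.013))
            ys,xs=np.nonzero(l==i);P=np.array([onz(m,a,b,.013) for a,b in zip(xs,ys)]);print(P.min(0),P.max(0),P.mean(0), "depth z",np.median([pt(m,a,b,d[b,a])[2] for a,b in zip(xs,ys)]))
E
```

```text
scene [270 141  29  22 227] [284.23788546 150.81938326] [ 0.89915928 -0.35782398  0.013     ]
[ 0.84169727 -0.41266569  0.013     ] [ 0.95478568 -0.31041166  0.013     ] [ 0.89976378 -0.35824116  0.013     ] depth z 0.03133380368238903
scene [403 177  26  18 162] [415.58641975 185.2962963 ] [ 0.52396338 -0.58041165  0.013     ]
[ 0.47584438 -0.59434998  0.013     ] [ 0.56825523 -0.56416775  0.013     ] [ 0.52427498 -0.5804125   0.013     ] depth z 0.03915394076289114
scene [342 196  39  29 892] [361.12219731 210.19058296] [ 0.53982694 -0.3825511   0.013     ]
[ 0.48624794 -0.43868161  0.013     ] [ 0.59647378 -0.32972485  0.013     ] [ 0.54025156 -0.38287025  0.013     ] depth z 0.013063649957790024
scene [280 215  31  17 135] [291.47407407 225.4       ] [ 0.60581213 -0.19608459  0.013     ]
[ 0.57541819 -0.24924169  0.013     ] [ 0.6535981  -0.17250423  0.013     ] [ 0.60599895 -0.19610285  0.013     ] depth z 0.051255408183426776
scene [ 73 326  14  11 123] [ 79.46341463 331.04065041] [0.61568316 0.32558833 0.013     ]
[0.60184277 0.31295051 0.013     ] [0.62985093 0.33791075 0.013
[... 1005 characters left out ...]
939811
side [333 189  39  31 956] [352.02615063 203.96861925] [ 0.54128435 -0.38281501  0.013     ]
[ 0.48804997 -0.43811047  0.013     ] [ 0.59701758 -0.32986445  0.013     ] [ 0.54161169 -0.38307398  0.013     ] depth z 0.012533795425243632
side [272 214  30  18 138] [283.97826087 225.36956522] [ 0.59932541 -0.19329356  0.013     ]
[ 0.570825   -0.24744535  0.013     ] [ 0.64900261 -0.1695317   0.013     ] [ 0.59946545 -0.19332119  0.013     ] depth z 0.05068669464650666
side [ 85 340  14  11 114] [ 91.71929825 344.98245614] [0.5989307  0.32039659 0.013     ]
[0.58576397 0.30731124 0.013     ] [0.61141616 0.33413653 0.013     ] [0.59894997 0.32038333 0.013     ] depth z 0.10258505771010895
```

```bash
sleep 0.1; ls pics
```

```text
scene0.png
scene0c.png
side0.png
side0c.png
```

View pics/scene0c.png

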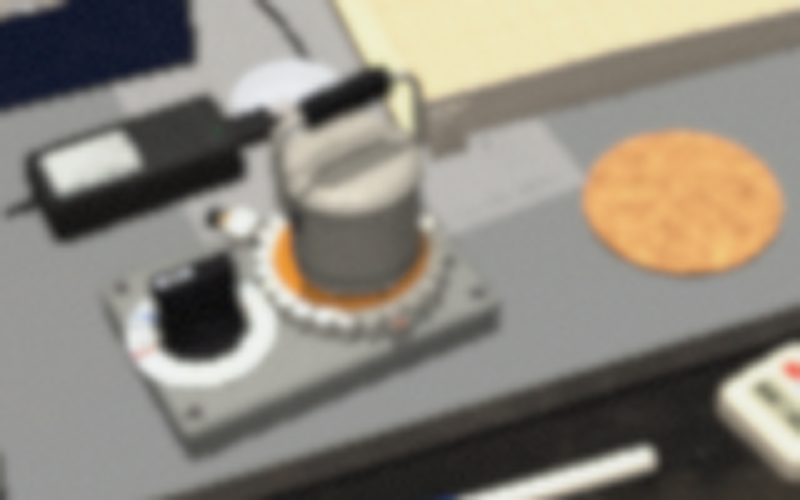

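View pics/side0c.png

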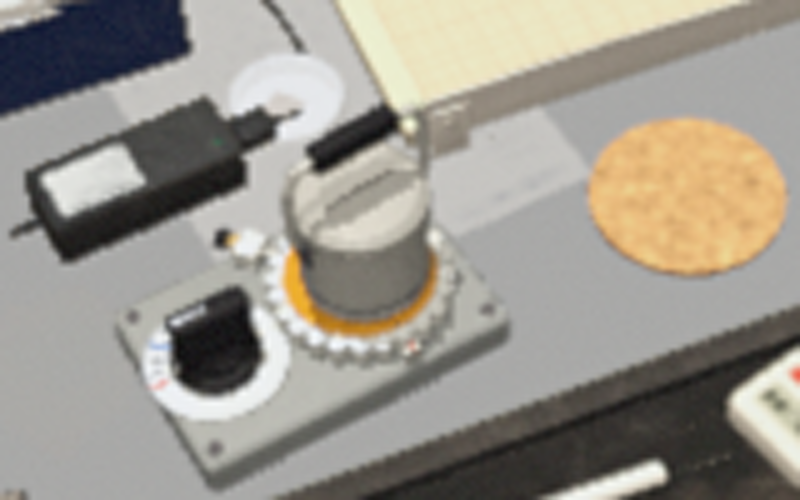

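Run:
```python
from h import *
ms=robot.camera_model("scene");md=robot.camera_model("side")
S=lambda a,b,z:onz(ms,225+a/5-.4,170+b/5-.4,z).round(4)
D=lambda a,b,z:onz(md,215+a/5-.4,165+b/5-.4,z).round(4)
print("grip S",S(303,112,.157),S(388,78,.157),S(345,95,.157));print("grip D",D(313,158,.157),D(396,118,.157),D(354,137,.157))
print("deck S",S(105,300,.038),S(190,440,.038),S(497,305,.038));print("deck D",D(118,320,.038),D(213,470,.038),D(509,316,.038))
print("knob top S",S(155,280,.082),S(228,258,.082));print("knob top D",D(170,322,.082),D(246,292,.082))
print("dial D",D(142,375,.038),D(291,350,.038), D(216,355,.038))
# handle mask black, via depth
for n in("scene","side"):
    m=robot.camera_model(n);p=cv2.imread(f"pics/{n}0.png");d=np.load(f"{n}0.npy")
    v,u=np.nonzero((p.max(2)<70));P=np.array([pt(m,a,b,d[b,a]) for a,b in zip(u,v)])
    for nm,lo,hi in(("grip",[.5,-.35,.13],[.75,-.05,.19]),("knob",[.5,-.18,.066],[.72,-.03,.1])):
        k=((P>lo)&(P<hi)).all(1);Q=P[k];print(n,nm,k.sum(),Q.mean(0).round(4) if k.sum() else 0,Q.min(0).round(3),Q.max(0).round(3)); c=np.linalg.svd(Q[:,:2]-Q[:,:2].mean(0))[2][0];print("dir",np.degrees(np.arctan2(c[1],c[0])))
```

```text
grip S [ 0.5877 -0.1764  0.157 ] [ 0.5841 -0.2223  0.157 ] [ 0.5861 -0.1989  0.157 ]
grip D [ 0.5875 -0.1767  0.157 ] [ 0.5832 -0.2223  0.157 ] [ 0.586  -0.1995  0.157 ]
deck S [ 0.6424 -0.0827  0.038 ] [ 0.5386 -0.0726  0.038 ] [ 0.5215 -0.2414  0.038 ]
deck D [ 0.6486 -0.086   0.038 ] [ 0.5428 -0.075   0.038 ] [ 0.5251 -0.2447  0.038 ]
knob top S [ 0.6006 -0.0943  0.082 ] [ 0.5924 -0.1302  0.082 ]
knob top D [ 0.6006 -0.0937  0.082 ] [ 0.5926 -0.1328  0.082 ]
dial D [ 0.6119 -0.0776  0.038 ] [ 0.5776 -0.1449  0.038 ] [ 0.5989 -0.1134  0.038 ]
scene grip 82 [ 0.5791 -0.1955  0.1625] [ 0.575 -0.217  0.156] [ 0.584 -0.174  0.167]
dir 88.36396356420249
scene knob 104 [ 0.5885 -0.1112  0.0771] [ 0.579 -0.163  0.067] [ 0.596 -0.09   0.099]
dir 85.50004668083496
side grip 97 [ 0.5818 -0.1961  0.1625] [ 0.577 -0.218  0.155] [ 0.59  -0.174  0.168]
dir 88.93605590883844
side knob 105 [ 0.5904 -0.1131  0.0768] [ 0.578 -0.163  0.066] [ 0.601 -0.09   0.099]
dir 85.49469507332435
```

The crops confirm it: black handle bar over the lid (scene 294,189), knob with its white line at the red tick (side 257,227), empty cork pad. The positions agree with each other. The knob-to-platen spacing should be 84 mm and I measure about 85, and the table's yaw is about -6°. I'll move out in front of the tester.

```bash
cat >> h.py <<'E'
from scipy.spatial.transform import Rotation as Ro
def yaw(o): 
    y=Ro.from_quat(o["tool_rot"]).as_matrix()[:,1];return np.arctan2(y[1],y[0])
def go(goal,psi=None,o=None):
    """tool-frame shift in cm and spin to reach world TCP goal / jaw yaw psi (mod pi)"""
    o=o or robot.get_obs();R=Ro.from_quat(o["tool_rot"]).as_matrix();d=R.T@(np.array(goal)-o["position"])*100
    s=0 if psi is None else -(((psi-yaw(o))+np.pi/2)%np.pi-np.pi/2)
    print("shift cm",d.round(2),"len",np.linalg.norm(d).round(1),"spin",round(s,3),"| pos",o["position"].round(4),"yaw",round(yaw(o),3),"q",o["q"].round(3),"t",round(o["time"],2),"tilt",R[:,2].round(4)[:2])
E
python3 -c "
from h import *
go([.42,.05,.32],-.079)"
```

```text
shift cm [-39.88 -48.33  -9.75] len 63.4 spin 1.428 | pos [0.1372 0.6091 0.2217] yaw 1.349 q [ 1.17   0.528  1.434 -0.     1.181 -0.179] t 0.1 tilt [-0.0008 -0.0018]
```

Call:
arm_command --pt "-3.6 -4.4 -2 0.14 8.7" --pt "-7.2 -8.8 -4 0.28 8.7" --pt "-10.8 -13.2 -6 0.42 8.7" --pt "-14.4 -17.6 -8 0.56 8.7" --pt "-18 -22 -9.7 0.7 8.7"

```text
time: 0.72
position: [0.2651, 0.3538, 0.3201]
tool_rot: [0.447, 0.895, 0.0, 0.0]
ft_force: [1.4, 0.3, 0.2]
grip_width: 0.0869
```

```bash
python3 -c "
from h import *
go([.42,.05,.32],-.079)"
```

```text
shift cm [-3.359e+01 -5.890e+00  1.000e-02] len 34.1 spin 0.724 | pos [0.2651 0.3538 0.3201] yaw 0.645 q [ 0.674  0.155  1.73  -0.     1.256  0.029] t 0.72 tilt [0.0004 0.    ]
```

Call:
arm_command --pt "-6 -1 0 0.14 8.7" --pt "-12 -2 0 0.28 8.7" --pt "-18 -3 0 0.42 8.7" --pt "-24 -4 0 0.56 8.7" --pt "-30 -5 0 0.7 8.7"

```text
time: 1.35
position: [0.4065, 0.0844, 0.3195]
tool_rot: [0.727, 0.687, 0.0, -0.0]
ft_force: [0.7, 1.4, 0.5]
grip_width: 0.0872
```

```bash
python3 -c "
from h import *
go([.53,-.16,.32],-.079)"
```

```text
shift cm [-23.71  13.7   -0.06] len 27.4 spin 0.023 | pos [0.4065 0.0844 0.3195] yaw -0.056 q [-0.066  0.112  1.785  0.     1.245 -0.01 ] t 1.35 tilt [0.0002 0.0003]
```

Call:
arm_command --pt "-5 2.5 0 0.02 8.7" --pt "-10 5.5 0 0.02 8.7" --pt "-15 8.5 0 0.02 8.7" --pt "-20 11 0 0.02 8.7" --pt "-23.7 13.7 0 0.02 8.7"

```text
time: 1.98
position: [0.5311, -0.1597, 0.319]
tool_rot: [0.732, 0.681, -0.0, -0.0]
ft_force: [0.0, 0.9, 0.2]
grip_width: 0.0872
```

Run:
```python
from h import *
go([.585,-.198,.32],-.079)
m=robot.camera_model("wrist");p,d=robot.camera("wrist");cv2.imwrite("pics/w1.png",p[:,:,::-1]);np.save("w1.npy",d)
import pickle;pickle.dump(m,open("w1.pkl","wb"))
print(m["mtx"],-m["extrinsics"][:3,:3].T@m["extrinsics"][:3,3])
for P in([.585,-.198,.157],[.596,-.113,.082],[.541,-.383,.013]):print(proj(m,P))
```

```text
shift cm [-3.43  5.66 -0.1 ] len 6.6 spin 0.006 | pos [ 0.5311 -0.1597  0.319 ] yaw -0.073 q [-0.494  0.331  1.484 -0.     1.327 -0.421] t 1.98 tilt [-0.0009  0.0004]
[[314.72810808   0.         315.96011221]
 [  0.         314.72810808 197.31603078]
 [  0.           0.           1.        ]] [ 0.53462339 -0.09389341  0.48061562]
[[370.21364463 213.88946303]]
[[366.86966158 129.90009317]]
[[332.9348186  296.18538973]]
```

View pics/w1.png

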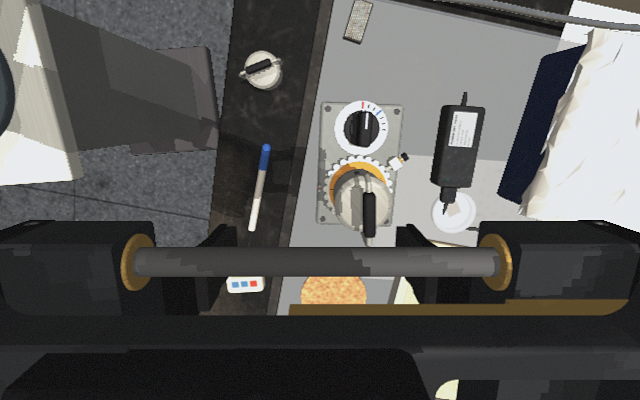

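The wrist view shows the handle bar at (369,213), the knob at (361,128) with its white line up towards the red tick, and the pad at (333,290). Next I'll take a finer measurement of the bar and knob.

Run:
```python
from h import *
import pickle
m=pickle.load(open("w1.pkl","rb"));p=cv2.imread("pics/w1.png");d=np.load("w1.npy")
cv2.imwrite("pics/w1c.png",cv2.resize(p[90:250,300:430],None,fx=3.75,fy=3.75,interpolation=cv2.INTER_CUBIC))
def blob(x0,y0,x1,y1,z,thr=75):
    k=np.zeros(p.shape[:2],np.uint8);k[y0:y1,x0:x1]=(p[y0:y1,x0:x1].max(2)<thr)*255
    n,l,st,ce=cv2.connectedComponentsWithStats(k)
    i=1+np.argmax(st[1:,4]);v,u=np.nonzero(l==i);P=np.array([onz(m,a,b,z) for a,b in zip(u,v)])[:,:2]
    r=cv2.minAreaRect(P.astype(np.float32)*1000);print(st[i],ce[i],"rect mm",np.round(r[0],1),np.round(r[1],1),round(r[2],1),"mean",P.mean(0).round(4),"depth z",np.median([pt(m,a,b,d[b,a])[2] for a,b in zip(u,v)]).round(4))
blob(355,185,385,243,.1655); blob(340,105,385,150,.082,45)
```

```text
[362 192  14  46 539] [368.48608534 214.6567718 ] rect mm [ 582.3 -196.3] [49.4 13.6] 86.4 mean [ 0.5818 -0.1961] depth z 0.1643
[350 111  21  36 335] [357.0358209  129.08955224] rect mm [ 587.7 -111. ] [42.6 25. ] 87.3 mean [ 0.5839 -0.1112] depth z 0.0611
```

View pics/w1c.png

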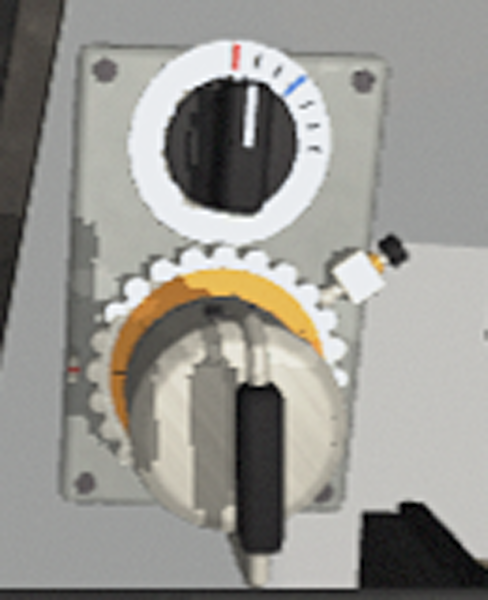

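Call:
arm_command --pt "-3.3 5.4 0 0 8.7" --pt "-3.3 5.4 5 0 8.7" --pt "-3.3 5.4 10 0 8.7" --pt "-3.3 5.4 13 0 8.7" --pt "-3.3 5.4 13 0 8.7"

```text
time: 2.65
position: [0.5802, -0.1929, 0.1864]
tool_rot: [0.732, 0.682, -0.001, -0.004]
ft_force: [-0.3, 0.2, 1.0]
grip_width: 0.0869
```

Run:
```python
from h import *
go([.583,-.197,.140],-.07)
p,d=robot.camera("side");cv2.imwrite("pics/s2.png",p[100:300,150:450,::-1].repeat(2,0).repeat(2,1))
p,d=robot.camera("wrist");cv2.imwrite("pics/w2.png",p[:,:,::-1])
```

```text
shift cm [-0.4   0.34  4.64] len 4.7 spin -0.001 | pos [ 0.5802 -0.1929  0.1864] yaw -0.071 q [-0.504  0.554  1.498 -0.     1.097 -0.433] t 2.65 tilt [-0.0068  0.0037]
```

View pics/s2.png

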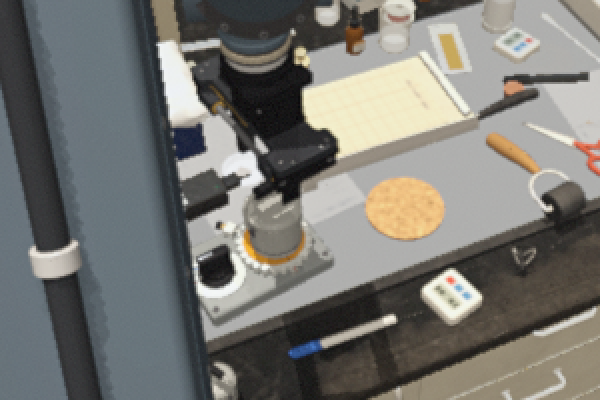

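View pics/w2.png

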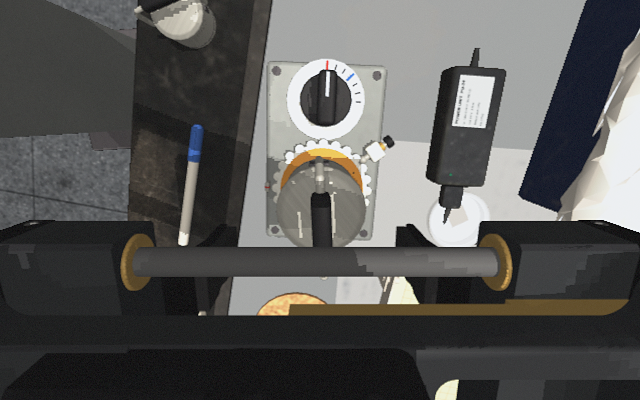

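The bar sits between the fingers, at wrist image (321,215) against a finger midline of about 318. I'll descend and close.

Call:
arm_command --pt "-0.1 0.2 2.5 0 8.7" --pt "-0.1 0.2 4.4 0 8.7" --pt "-0.1 0.2 4.6 0 8.7" --pt "-0.1 0.2 4.6 0 8.7"

```text
time: 3.25
position: [0.5854, -0.1958, 0.1453]
tool_rot: [0.732, 0.682, 0.0, 0.001]
ft_force: [0.5, 0.1, -0.8]
grip_width: 0.0871
```

Run:
```python
from h import *
go([.583,-.197,.140],-.07)
```

```text
shift cm [-0.13 -0.23  0.53] len 0.6 spin -0.001 | pos [ 0.5854 -0.1958  0.1453] yaw -0.071 q [-0.504  0.609  1.526 -0.     1.004 -0.433] t 3.25 tilt [ 0.0027 -0.0015]
```

Call:
arm_command --pt "-0.1 -0.2 0.4 0 8.7" --pt "-0.1 -0.2 0.4 0 4" --pt "-0.1 -0.2 0.4 0 1.5" --pt "-0.1 -0.2 0.4 0 0.5" --pt "-0.1 -0.2 0.4 0 0.5" --newtons 30

```text
time: 3.88
position: [0.5823, -0.1962, 0.1396]
tool_rot: [0.732, 0.682, 0.0, 0.0]
ft_force: [1.3, -0.5, 0.3]
grip_width: 0.0552
```

Call:
arm_command --pt "0 0 0 0 0.5" --pt "0 0 0 0 0.5" --pt "0 0 0 0 0.5" --pt "0 0 0 0 0.5" --newtons 30

```text
time: 4.38
position: [0.5829, -0.1964, 0.1398]
tool_rot: [0.732, 0.682, 0.0, 0.001]
ft_force: [2.0, -1.0, 2.1]
grip_width: 0.0151
```

Call:
arm_command --pt "0 0 0 0 0.5" --pt "0 0 0 0 0.5" --pt "0 0 -1 0 0.5" --pt "0 0 -2 0 0.5" --pt "0 0 -4 0 0.5" --newtons 35

```text
time: 5.0
position: [0.581, -0.1955, 0.1791]
tool_rot: [0.732, 0.682, -0.001, -0.002]
ft_force: [0.5, -0.1, -5.0]
grip_width: 0.013
```

Run:
```python
from h import *
o=robot.get_obs();print(o["ft_force"],o["grip_width"])
go([.54,-.383,.22],-.07)
p,d=robot.camera("side");cv2.imwrite("pics/s3.png",p[100:300,150:450,::-1].repeat(2,0).repeat(2,1))
```

```text
[ 0.54967314 -0.06193669 -4.96800119] 0.013026179023500522
shift cm [-18.99  -2.77  -4.11] len 19.6 spin -0.001 | pos [ 0.581  -0.1955  0.1791] yaw -0.071 q [-0.507  0.563  1.504 -0.     1.078 -0.436] t 5.0 tilt [-0.0033  0.0018]
```

View pics/s3.png

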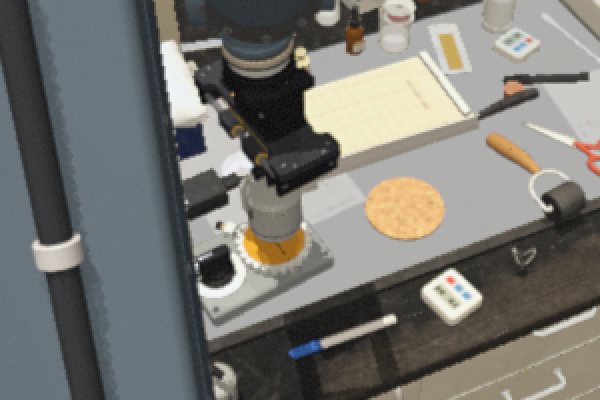

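The canister is lifted clear: opening 13 mm equals the bar, load about 5-6 N, and the amber film is visible at (275,245). I'll carry it gently to the pad.

Call:
arm_command --pt "-3 -0.4 -1 0 0.5" --pt "-7 -1 -1.5 0 0.5" --pt "-11 -1.6 -1.5 0 0.5" --pt "-15 -2.2 -1.5 0 0.5" --pt "-18 -2.6 -1.5 0 0.5"

```text
time: 5.68
position: [0.5427, -0.3755, 0.1944]
tool_rot: [0.732, 0.681, -0.0, -0.0]
ft_force: [0.0, -0.1, -5.5]
grip_width: 0.0123
```

Call:
arm_command --pt "-0.9 -0.1 0 0 0.5" --pt "-0.9 -0.1 0 0 0.5" --pt "-0.9 -0.1 0 0 0.5"

```text
time: 6.05
position: [0.5421, -0.3809, 0.1943]
tool_rot: [0.731, 0.682, 0.0, -0.001]
ft_force: [0.1, 0.0, -3.5]
grip_width: 0.0126
```

Run:
```python
from h import *
o=robot.get_obs();print(o["ft_force"],o["grip_width"])
go([.541,-.383,.16],-.07)
for n in("scene","side"):
    p,d=robot.camera(n);cv2.imwrite(f"pics/{n}4.png",p[:,:,::-1]);cv2.imwrite(f"pics/{n}4c.png",cv2.resize(p[130:250,280:440,::-1],None,fx=4,fy=4));np.save(n+"4.npy",d)
```

```text
[ 0.14041732  0.01352332 -3.49353978] 0.012575213191856907
shift cm [-0.22 -0.09  3.43] len 3.4 spin 0.0 | pos [ 0.5421 -0.3809  0.1943] yaw -0.07 q [-7.810e-01  6.090e-01  1.358e+00  1.000e-03  1.176e+00 -7.120e-01] t 6.05 tilt [-0.0007  0.0017]
```

View pics/side4c.png

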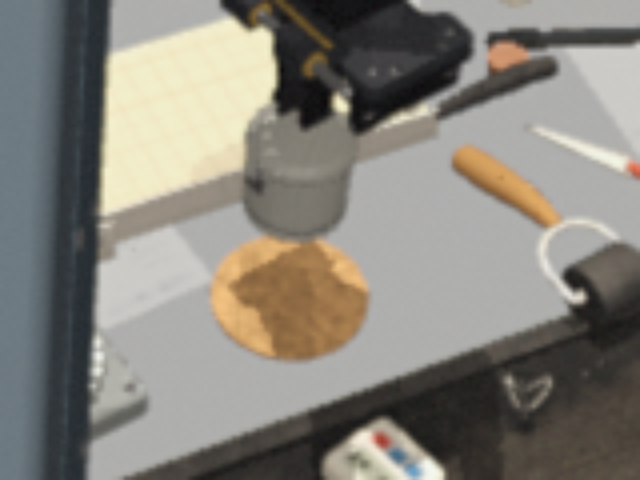

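View pics/scene4c.png

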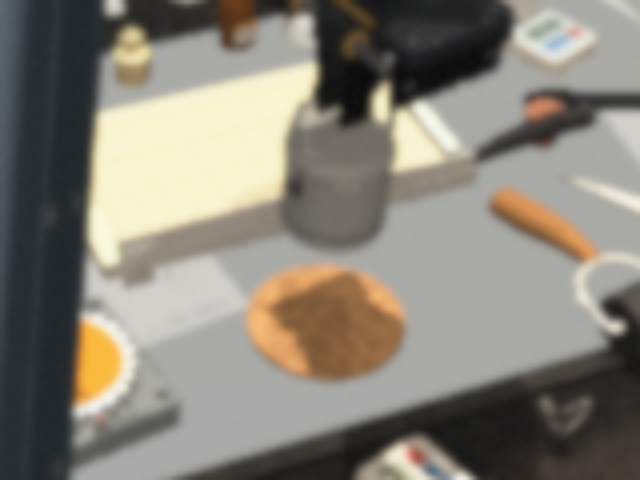

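Run:
```python
from h import *
a=np.linspace(0,2*np.pi,200)
for n,L,Rr,B in(("side",243,348,241),("scene",281,388,247)):
    m=robot.camera_model(n)
    for nm,c in(("exp",[.542,-.381,.1055]),):
        P=np.c_[c[0]+.0355*np.cos(a),c[1]+.0355*np.sin(a),0*a+c[2]];u=(proj(m,P)-[280,130])*4
        print(n,"pred L,R,B",u.min(0).round(0),u.max(0).round(0),"seen",L,Rr,B)
        for d in([.003,0,0],[0,.003,0]):
            print("  grad 3mm",((proj(m,np.array(c)+d)-proj(m,c))*4).round(1))
    m=robot.camera_model(n)
    d=np.load(n+"4.npy");H,W=d.shape;v,u=np.mgrid[140:200,300:400]
    P=np.array([pt(m,x,y,d[y,x]) for x,y in zip(u.ravel(),v.ravel())])
    k=(P[:,2]>.11)&(P[:,2]<.165)&(np.hypot(P[:,0]-.54,P[:,1]+.381)<.05)
    Q=P[k];A=np.c_[2*Q[:,:2],np.ones(len(Q))];s=np.linalg.lstsq(A,(Q[:,:2]**2).sum(1),rcond=None)[0];print(n,k.sum(),"circle fit",s[:2],np.sqrt(s[2]+s[0]**2+s[1]**2))
```

```text
side pred L,R,B [239. 167.] [348. 249.] seen 243 348 241
  grad 3mm [[-3.1 -2.7]]
  grad 3mm [[-3.5  2.2]]
side 366 circle fit [ 0.54261307 -0.38111914] 0.033117473334608884
scene pred L,R,B [276. 184.] [385. 256.] seen 281 388 247
  grad 3mm [[-3.  -2.4]]
  grad 3mm [[-3.5  1.8]]
scene 422 circle fit [ 0.54224244 -0.38196037] 0.03467004264840264
```

Call:
arm_command --pt "-0.1 -0.1 3 0 0.5" --pt "-0.1 -0.1 6 0 0.5" --pt "-0.1 -0.1 8 0 0.5" --pt "-0.1 -0.1 8.5 0 0.5" --pt "-0.1 -0.1 8.5 0 0.5"

```text
time: 6.78
position: [0.5413, -0.3834, 0.1098]
tool_rot: [0.732, 0.682, 0.0, 0.0]
ft_force: [1.3, -0.1, -4.5]
grip_width: 0.0124
```

Run:
```python
from h import *
o=robot.get_obs();print(o["ft_force"],o["grip_width"])
go([.541,-.383,.1018],-.07)
p,d=robot.camera("side");cv2.imwrite(f"pics/side5c.png",cv2.resize(p[130:250,280:440,::-1],None,fx=4,fy=4))
```

```text
[ 1.29734655 -0.06937454 -4.48306688] 0.012394463906350251
shift cm [ 0.04 -0.03  0.8 ] len 0.8 spin -0.0 | pos [ 0.5413 -0.3834  0.1098] yaw -0.07 q [-0.784  0.709  1.423  0.     1.009 -0.714] t 6.78 tilt [ 0.0002 -0.0001]
```

View pics/side5c.png

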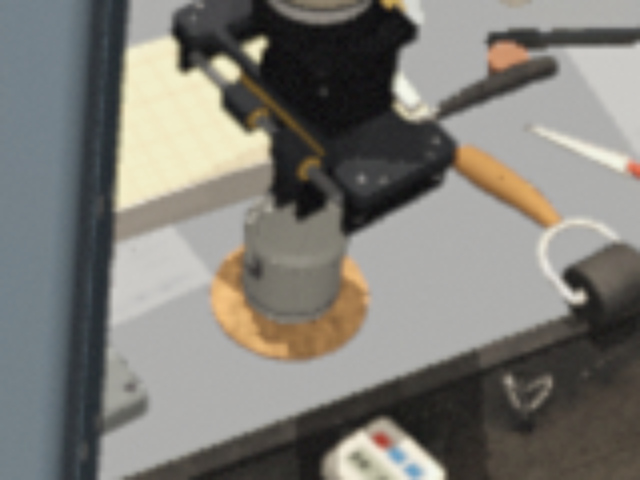

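The canister hangs centred over the pad, about 8 mm up, with its base at (295,315) in the crop. I'll lower it in small steps.

Call:
arm_command --pt "0 0 0.4 0 0.5" --pt "0 0 0.6 0 0.5" --pt "0 0 0.7 0 0.5" --pt "0 0 0.7 0 0.5"

```text
time: 7.32
position: [0.5408, -0.3837, 0.1025]
tool_rot: [0.732, 0.682, 0.0, -0.0]
ft_force: [-0.1, 0.1, -5.0]
grip_width: 0.0125
```

Call:
arm_command --pt "0 0 0.1 0 0.5" --pt "0 0 0.1 0 0.5" --pt "0 0 0.2 0 0.5" --pt "0 0 0.2 0 0.5"

```text
time: 7.82
position: [0.5414, -0.3838, 0.1019]
tool_rot: [0.732, 0.682, 0.0, 0.001]
ft_force: [-0.1, 2.1, 5.0]
grip_width: 0.0125
```

It has touched down: the vertical force went from -5 to +5 N. I'll open the gripper.

Call:
arm_command --pt "0 0 -0.1 0 1.6" --pt "0 0 -0.1 0 3" --pt "0 0 -0.1 0 6" --pt "0 0 -0.1 0 6" --pt "0 0 -0.1 0 6"

```text
time: 8.45
position: [0.5408, -0.3838, 0.1014]
tool_rot: [0.732, 0.682, -0.0, -0.0]
ft_force: [-0.5, 0.0, -0.7]
grip_width: 0.048
```

Call:
arm_command --pt "0 0 0 0 6" --pt "0 0 -3 0 6" --pt "0 0 -7 0 6" --pt "0 0 -13 0 6" --pt "0 0 -16 0 6"

```text
time: 9.07
position: [0.5419, -0.3847, 0.2656]
tool_rot: [0.732, 0.682, 0.0, 0.003]
ft_force: [-0.0, -0.0, 0.5]
grip_width: 0.0602
```

Run:
```python
from h import *
o=robot.get_obs();print(o["ft_force"],o["grip_width"])
go([.54,-.16,.28],-.105)
p,d=robot.camera("side");cv2.imwrite(f"pics/side6c.png",cv2.resize(p[130:250,280:440,::-1],None,fx=4,fy=4))
m=robot.camera_model("side");v,u=np.mgrid[150:230,310:400]
P=np.array([pt(m,x,y,d[y,x]) for x,y in zip(u.ravel(),v.ravel())])
k=(P[:,2]>.02)&(P[:,2]<.08)&(np.hypot(P[:,0]-.54,P[:,1]+.381)<.05)
Q=P[k];A=np.c_[2*Q[:,:2],np.ones(len(Q))];s=np.linalg.lstsq(A,(Q[:,:2]**2).sum(1),rcond=None)[0];print(k.sum(),"circle fit",s[:2],np.sqrt(s[2]+s[0]**2+s[1]**2))
k=(P[:,2]>.08)&(P[:,2]<.09)&(np.hypot(P[:,0]-.54,P[:,1]+.381)<.05);print("lid",P[k].mean(0))
```

```text
[-0.04440325 -0.0421959   0.51848654] 0.06023796407466396
shift cm [22.4  -1.78 -1.54] len 22.5 spin 0.034 | pos [ 0.5419 -0.3847  0.2656] yaw -0.071 q [-0.785  0.54   1.281  0.     1.315 -0.714] t 9.07 tilt [ 0.0042 -0.0042]
402 circle fit [ 0.53966163 -0.38242647] 0.03080703483654022
lid [ 0.53659613 -0.38276424  0.08240723]
```

View pics/side6c.png

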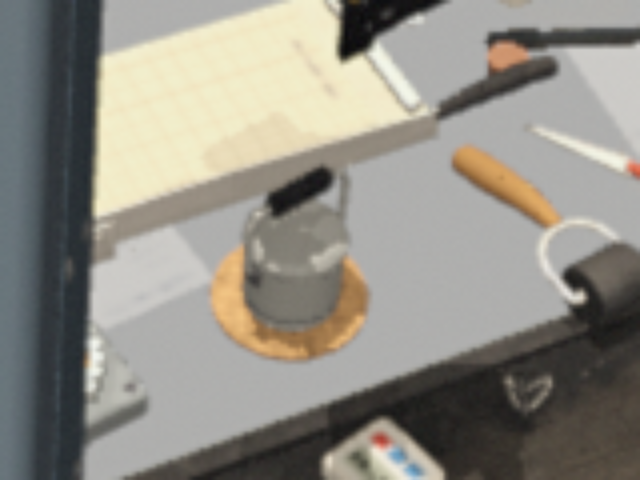

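The canister stands upright on the pad, concentric within about 1 mm (fit (0.540,-0.382)). Next I'll look at the knob from above.

Call:
arm_command --pt "5 0.5 -1 0.03 6" --pt "10 1.2 -1 0.03 6" --pt "15 2 -1 0.03 6" --pt "19 2.8 0 0.03 6" --pt "21 3.2 1 0.03 6"

```text
time: 9.75
position: [0.5877, -0.1744, 0.2509]
tool_rot: [0.741, 0.671, -0.0, -0.0]
ft_force: [0.3, -0.2, 0.2]
grip_width: 0.0598
```

Call:
arm_command --pt "0 0 0 0 6" --pt "0 0 0 0 6"

```text
time: 10.0
position: [0.5877, -0.178, 0.2514]
tool_rot: [0.742, 0.67, -0.0, 0.0]
ft_force: [1.1, 0.3, 0.5]
grip_width: 0.0598
```

Run:
```python
from h import *
import pickle
go([.595,-.113,.16],-.105)
m=robot.camera_model("wrist");p,d=robot.camera("wrist");cv2.imwrite("pics/w7.png",p[:,:,::-1]);np.save("w7.npy",d);pickle.dump(m,open("w7.pkl","wb"))
print(-m["extrinsics"][:3,:3].T@m["extrinsics"][:3,3],proj(m,[.595,-.113,.082]),proj(m,[.595,-.113,.038]))
```

```text
shift cm [6.55 0.07 9.14] len 11.2 spin 0.003 | pos [ 0.5877 -0.178   0.2514] yaw -0.102 q [-4.750e-01  4.820e-01  1.429e+00 -1.000e-03  1.230e+00 -3.730e-01] t 10.0 tilt [-0.0001 -0.001 ]
[ 0.59303082 -0.11221621  0.41294169] [[318.02493025 117.96545844]] [[317.79029938 117.89698249]]
```

View pics/w7.png

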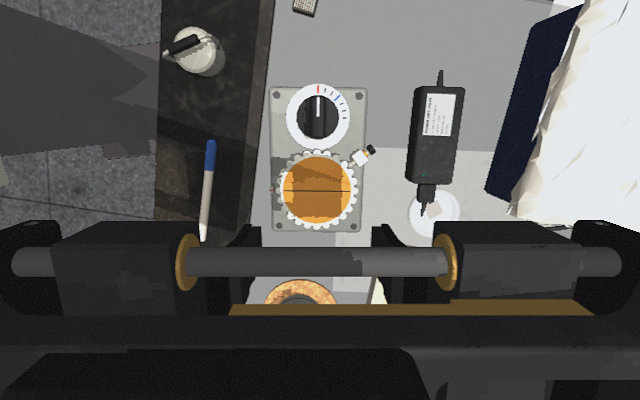

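Run:
```python
from h import *
import pickle
m=pickle.load(open("w7.pkl","rb"));p=cv2.imread("pics/w7.png");d=np.load("w7.npy")
cv2.imwrite("pics/w7c.png",cv2.resize(p[75:160,265:370],None,fx=6,fy=6,interpolation=cv2.INTER_CUBIC))
hsv=cv2.cvtColor(p,cv2.COLOR_BGR2HSV)
def circ(mask,z,nm):
    n,l,st,ce=cv2.connectedComponentsWithStats(mask);i=1+np.argmax(st[1:,4])
    c=max(cv2.findContours((l==i).astype(np.uint8),cv2.RETR_EXTERNAL,cv2.CHAIN_APPROX_NONE)[0],key=len)[:,0]
    P=np.array([onz(m,a,b,z)[:2] for a,b in c]).astype(np.float32)*1000
    e=cv2.fitEllipse(P);v,u=np.nonzero(l==i);print(nm,st[i],"ellipse",np.round(e[0],1),np.round(e[1],1),"encl",cv2.minEnclosingCircle(P),"z",np.median([pt(m,a,b,d[b,a])[2] for a,b in zip(u,v)]).round(4))
def roi(k,x0,y0,x1,y1):
    r=np.zeros_like(k);r[y0:y1,x0:x1]=k[y0:y1,x0:x1];return r
circ(roi(cv2.inRange(hsv,(8,100,60),(28,255,255)),270,145,366,232),.051,"film")
circ(roi(cv2.inRange(hsv,(0,0,205),(180,40,255)),280,75,355,155),.0385,"dial")
k=roi((p.max(2)<75).astype(np.uint8)*255,290,90,345,145);circ(k,.045,"knob dark")
w=roi(cv2.inRange(hsv,(0,0,130),(180,60,255)),312,92,324,124);w[:96]=0
v,u=np.nonzero(w);P=np.array([onz(m,a,b,.082)[:2] for a,b in zip(u,v)]);print("line n",len(P),P.mean(0),cv2.fitLine(P.astype(np.float32)*1000,cv2.DIST_L2,0,.01,.01).ravel())
for y in range(100,142,4):print(y,p[y,296:340].max(1))
```

```text
film [ 283  157   68   66 3530] ellipse [ 584.9 -195.3] [78.8 79.2] encl ((584.7064208984375, -195.3522491455078), 40.177799224853516) z 0.0504
dial [ 286   84   64   71 1771] ellipse [ 594.7 -113.3] [71.9 76.2] encl ((594.6953125, -116.32719421386719), 40.83677291870117) z 0.0385
knob dark [ 297   96   42   43 1312] ellipse [ 594.3 -113. ] [44.2 46.3] encl ((594.32958984375, -111.99980926513672), 23.774112701416016) z 0.051
line n 63 [ 0.59594768 -0.10201823] [ 1.28043860e-01  9.91768479e-01  5.95947693e+02 -1.02018234e+02]
100 [239 239 239 239 240 242 244 207  90  29  44  49  50  44  36  36  45  57
  61  58 128 228 249 199  60  67  67  53  40  41  63  75  68  53 105 215
 246 232 216 225 235 240 240 239]
104 [239 240 241 244 187  48  62  71  74  60  51  46  51  45  30  34  46  57
  62  52 128 231 238 161  59  68  64  52  42  37  55  63  67  72  68  72
  71  60 100 224 244 240 240 219]
108 [242 246 190  40  59  64  66  53  44  41  38  43  43  41  33  36  44  56
  61  56 126 231 238 159  57  68  67  57  41  38  54  59  65  71  69  71
  70  71  68  63 115 219 244 241]
112 [215  99  50 
[... 754 characters left out ...]
9  49  41  42  39  41  35  28  37  41  49
  54  55  59  62  59  60  64  63  55  48  38  47  62  64  61  64  68  66
  65  66  50 109 227 244 240 240]
132 [239 239 239 240 244 219 116  57  42  37  39  39  39  41  35  38  41  49
  52  56  57  55  60  63  63  62  56  47  33  47  57  60  64  62  61  55
  72 173 237 242 240 239 239 239]
136 [239 239 240 239 239 239 241 225 204 203 169 121  88  54  33  32  40  42
  47  44  47  45  47  50  55  55  48  40  27  34  55 114 187 237 243 241
 240 239 239 239 240 239 240 239]
140 [242 242 240 240 239 239 240 239 239 240 240 240 240 240 241 241 242 243
 246 243 245 245 245 244 244 243 240 238 237 236 236 236 240 240 239 239
 239 239 239 239 239 241 241 215]
```

View pics/w7c.png

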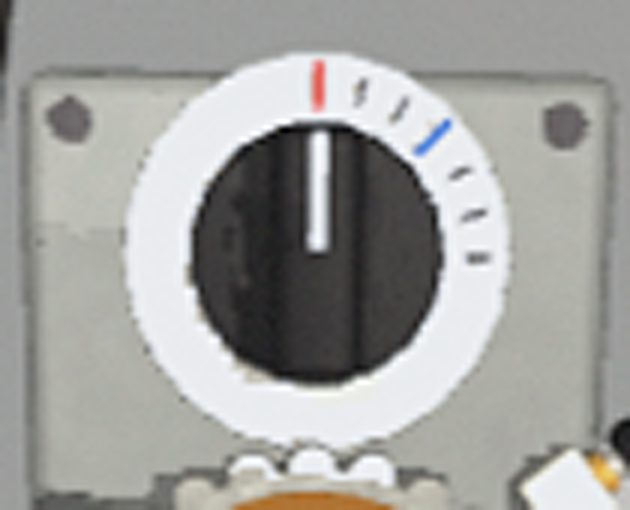

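The dial centre fits at (0.5947,-0.1133), the knob's dark disc at (0.5943,-0.113), and the white line's axis passes through x = 0.5945. The line is on the red tick at (318,100). Next I'll move over the knob and descend.

```bash
python3 -c "
from h import *
go([.5945,-.113,.053],-.115)"
```

```text
shift cm [ 6.590e+00 -1.000e-02  1.986e+01] len 20.9 spin 0.012 | pos [ 0.5877 -0.1783  0.2517] yaw -0.103 q [-4.760e-01  4.820e-01  1.429e+00 -1.000e-03  1.230e+00 -3.730e-01] t 10.05 tilt [ 0.0005 -0.001 ]
```

Call:
arm_command --pt "3.5 0 2 0.01 6" --pt "6.6 0 6 0.01 6" --pt "6.6 0 11 0.01 6" --pt "6.6 0 14 0.01 6" --pt "6.6 0 14 0.01 6"

```text
time: 10.68
position: [0.5927, -0.1117, 0.1094]
tool_rot: [0.746, 0.666, -0.001, -0.002]
ft_force: [0.2, 0.1, 0.5]
grip_width: 0.0599
```

Call:
arm_command --pt "0 0 0 0 6" --pt "0 0 0 0 6"

```text
time: 10.92
position: [0.5956, -0.1119, 0.1135]
tool_rot: [0.745, 0.667, 0.001, 0.002]
ft_force: [0.6, -0.0, -0.3]
grip_width: 0.06
```

Run:
```python
from h import *
go([.5945,-.113,.053],-.115)
p,d=robot.camera("wrist");cv2.imwrite("pics/w8.png",p[:,:,::-1])
```

```text
shift cm [-0.12 -0.12  6.05] len 6.1 spin 0.003 | pos [ 0.5956 -0.1119  0.1135] yaw -0.112 q [-0.37   0.639  1.578 -0.     0.92  -0.258] t 10.93 tilt [ 0.0036 -0.0015]
```

View pics/w8.png

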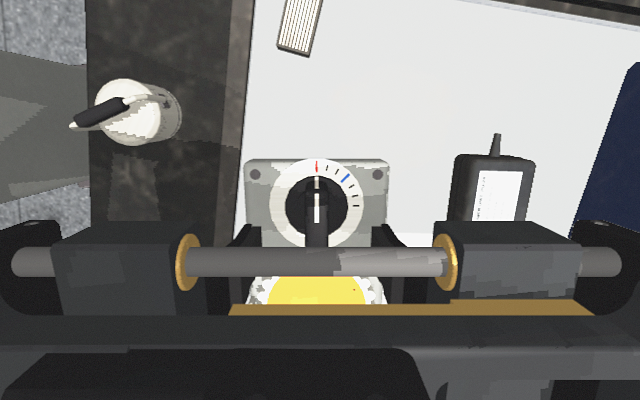

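The knob bar (317,200) is centred between the fingers (mid about 317). I'll descend.

Call:
arm_command --pt "0 0 3 0 6" --pt "0 0 5 0 6" --pt "0 0 5.7 0 6" --pt "0 0 5.7 0 6" --pt "0 0 5.7 0 6"

```text
time: 11.6
position: [0.5951, -0.1111, 0.0556]
tool_rot: [0.745, 0.667, 0.001, 0.001]
ft_force: [0.2, 0.3, -0.3]
grip_width: 0.0603
```

```bash
python3 -c "
from h import *
go([.5945,-.113,.053],-.115)"
```

```text
shift cm [-0.19 -0.04  0.26] len 0.3 spin 0.004 | pos [ 0.5951 -0.1111  0.0556] yaw -0.111 q [-0.369  0.725  1.608  0.     0.806 -0.258] t 11.6 tilt [ 0.002  -0.0008]
```

Call:
arm_command --pt "-0.2 0 0.2 0 6" --pt "-0.2 0 0.2 0 3" --pt "-0.2 0 0.2 0 1.6" --pt "-0.2 0 0.2 0 1" --pt "-0.2 0 0.2 0 1" --newtons 40

```text
time: 12.22
position: [0.5941, -0.1128, 0.0526]
tool_rot: [0.745, 0.667, -0.0, -0.0]
ft_force: [-0.6, 0.0, -0.9]
grip_width: 0.0281
```

Call:
arm_command --pt "0 0 0 0 1" --pt "0 0 0 0 1" --pt "0 0 0 0 1" --pt "0 0 0 0 1"

```text
time: 12.72
position: [0.5959, -0.1132, 0.0527]
tool_rot: [0.745, 0.667, 0.001, 0.002]
ft_force: [5.1, -0.0, -3.8]
grip_width: 0.0155
```

```bash
python3 -c "
from h import *
o=robot.get_obs();print(o['ft_force'],o['moment'],o['grip_width'])
go([.5945,-.113,.053],-.115-.785)"
```

```text
[ 5.07032114 -0.04657616 -3.81083069] [-0.04047622 -0.83915928 -0.03775326] 0.015465474484090276
shift cm [ 0.   -0.14 -0.03] len 0.1 spin 0.789 | pos [ 0.5959 -0.1132  0.0527] yaw -0.111 q [-3.720e-01  7.300e-01  1.608e+00  1.000e-03  8.000e-01 -2.610e-01] t 12.72 tilt [ 0.0037 -0.0008]
```

Gripped, opening 15.5 mm against a 16 mm bar. The +5 N in x says the axis is a bit further out, so I'll ease towards it.

Call:
arm_command --pt "0 0.15 0 0 1" --pt "0 0.15 0 0 1" --pt "0 0.15 0 0 1"

```text
time: 13.1
position: [0.5959, -0.1132, 0.0527]
tool_rot: [0.745, 0.667, 0.0, 0.0]
ft_force: [3.7, 0.5, -0.7]
grip_width: 0.0154
```

```bash
python3 -c "
from h import *
o=robot.get_obs();print(o['ft_force'],o['moment'],o['grip_width'])
go([.5945,-.113,.053],-.115-.785)"
```

```text
[ 3.6853663   0.52620724 -0.65568902] [-0.11229671 -0.57049889 -0.07063589] 0.01544141549995041
shift cm [-0.   -0.14 -0.03] len 0.1 spin 0.789 | pos [ 0.5959 -0.1132  0.0527] yaw -0.111 q [-0.372  0.731  1.605  0.     0.804 -0.261] t 13.1 tilt [ 0.0008 -0.0003]
```

Call:
arm_command --pt "0 0.1 0 0.07 1" --pt "0 0.1 0 0.14 1" --pt "0 0.1 0 0.21 1" --pt "0 0.1 0 0.26 1" --pt "0 0.1 0 0.26 1"

```text
time: 13.72
position: [0.5955, -0.113, 0.0527]
tool_rot: [0.825, 0.565, -0.001, -0.001]
ft_force: [-0.4, -1.3, 2.4]
grip_width: 0.0156
```

```bash
python3 -c "
from h import *
o=robot.get_obs();print(o['ft_force'],o['moment'],o['grip_width'])
go([.5959,-.1132,.053],-.111-.785)"
```

```text
[-0.37415951 -1.25945975  2.38724995] [-0.22156915 -0.01381174 -0.07239958] 0.015559980726934708
shift cm [-0.    0.04 -0.03] len 0.1 spin 0.526 | pos [ 0.5955 -0.113   0.0527] yaw -0.37 q [-3.710e-01  7.320e-01  1.604e+00 -1.000e-03  8.080e-01 -1.000e-03] t 13.72 tilt [-0.0021  0.0003]
```

Call:
arm_command --pt "0 0 0 0.07 1" --pt "0 0 0 0.14 1" --pt "0 0 0 0.21 1" --pt "0 0 0 0.26 1" --pt "0 0 0 0.26 1"

```text
time: 14.35
position: [0.5952, -0.1129, 0.0527]
tool_rot: [0.891, 0.453, -0.001, -0.001]
ft_force: [-2.0, -0.1, 3.5]
grip_width: 0.016
```

Call:
arm_command --pt "0 0 0 0.07 1" --pt "0 0 0 0.14 1" --pt "0 0 0 0.21 1" --pt "0 0 0 0.26 1" --pt "0 0 0 0.26 1"

```text
time: 14.98
position: [0.5949, -0.1126, 0.0527]
tool_rot: [0.943, 0.334, -0.001, -0.001]
ft_force: [-2.2, 0.0, 5.1]
grip_width: 0.0158
```

Run:
```python
from h import *
o=robot.get_obs();print(o['ft_force'],o['moment'],o['grip_width'])
go([.5959,-.1132,.053],-.111-.785)
p,d=robot.camera("wrist");cv2.imwrite("pics/w9.png",p[:,:,::-1]);
p,d=robot.camera("side");cv2.imwrite("pics/s9.png",p[:,:,::-1]);cv2.imwrite("pics/s9c.png",cv2.resize(p[165:285,200:330,::-1],None,fx=5,fy=5,interpolation=cv2.INTER_CUBIC))
```

```text
[-2.24685312e+00  4.71114946e-03  5.12239681e+00] [-0.11227146  0.41011356 -0.19541834] 0.01575402494401338
shift cm [ 0.04  0.11 -0.03] len 0.1 spin 0.006 | pos [ 0.5949 -0.1126  0.0527] yaw -0.89 q [-0.371  0.732  1.604 -0.     0.809  0.519] t 14.97 tilt [-0.0035  0.0011]
```

View pics/w9.png

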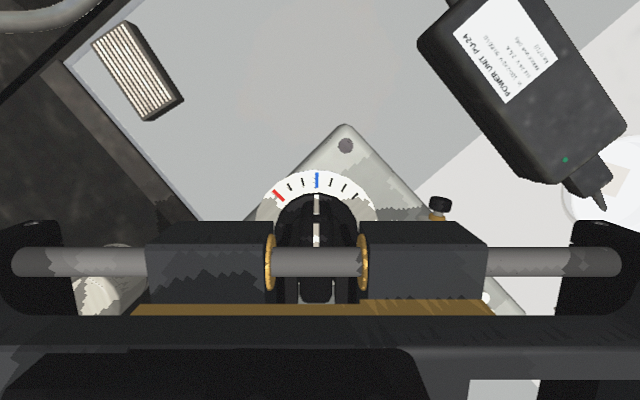

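View pics/s9.png

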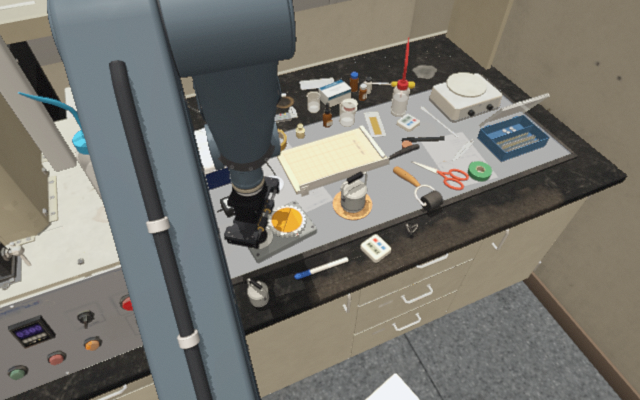

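The white line (316,235) points at the blue tick (316,180) and the canister stands on the pad. The residual clockwise moment suggests I'm a fraction short of the detent, so I'll trim slightly and settle.

Call:
arm_command --pt "0 0 0 0.01 1" --pt "0 0 0 0.01 1" --pt "0 0 0 0.01 1" --pt "0 0 0 0.01 1"

```text
time: 15.58
position: [0.5949, -0.1126, 0.0527]
tool_rot: [0.944, 0.33, -0.002, -0.001]
ft_force: [-2.0, 0.8, 5.8]
grip_width: 0.0157
```

Run:
```python
from h import *
o=robot.get_obs();print(o['ft_force'],o['moment'],o['grip_width'])
go([.5959,-.1132,.053],-.111-.785)
m=robot.camera_model("wrist");p,d=robot.camera("wrist");cv2.imwrite("pics/w10.png",cv2.resize(p[140:300,220:420,::-1],None,fx=4,fy=3.75,interpolation=cv2.INTER_CUBIC))
b=cv2.cvtColor(p,cv2.COLOR_RGB2HSV)
def c(lo,hi,x0,y0,x1,y1,z):
    k=cv2.inRange(b,lo,hi);r=np.zeros_like(k);r[y0:y1,x0:x1]=k[y0:y1,x0:x1];v,u=np.nonzero(r);print(len(u),u.mean(),v.mean());return onz(m,u.mean(),v.mean(),z)[:2]
blue=c((100,100,60),(130,255,255),300,165,335,200,.0385);red=c((0,120,60),(10,255,255),260,180,300,210,.0385)
w=c((0,0,130),(180,60,255),309,196,324,215,.082)
for ax in([.5949,-.1126],[.5959,-.1132],[.5945,-.113]):
    f=lambda q:np.degrees(np.arctan2(*(np.array(q)-ax)[::-1]));print("red,blue,line deg",f(red),f(blue),f(w))
```

```text
[-2.01159065  0.82181501  5.78945992] [-0.03811159  0.44900718 -0.04615   ] 0.015702451651751027
shift cm [ 0.04  0.11 -0.03] len 0.1 spin -0.003 | pos [ 0.5949 -0.1126  0.0527] yaw -0.899 q [-3.710e-01  7.320e-01  1.604e+00 -1.000e-03  8.090e-01  5.280e-01] t 15.57 tilt [-0.0036  0.001 ]
45 316.0 180.0
51 277.6862745098039 195.45098039215685
84 315.67857142857144 205.02380952380952
red,blue,line deg 84.48819334995011 39.37973470639954 39.45177229974931
red,blue,line deg 86.38344703000979 41.44826272202296 41.7063803904704
red,blue,line deg 83.83920710417867 39.480947228334976 39.56034897630273
```

View pics/w10.png

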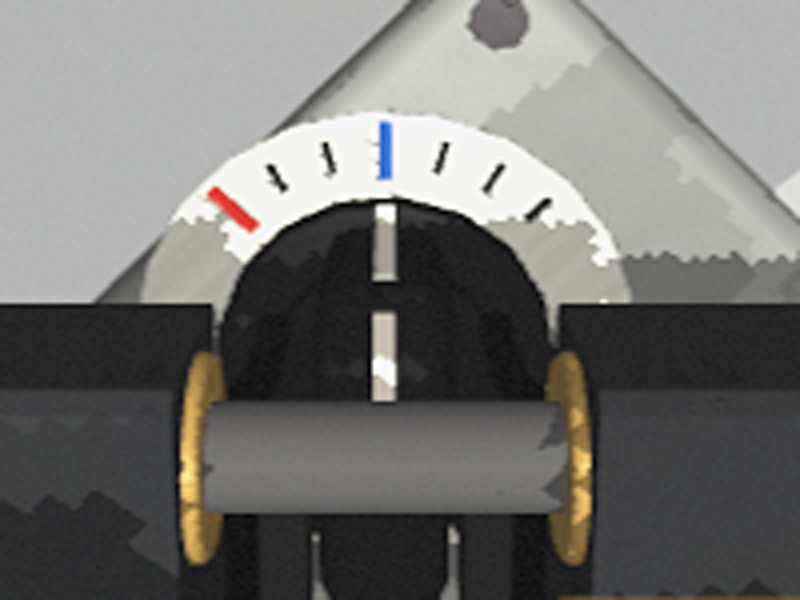

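The line lies on the blue tick within 0.3°, the moment is near zero and the grip is firm. I'll hand in.

```bash
python3 -c "
from h import *
o=robot.get_obs();print(o['time'],o['grip_width'],o['ft_force'])
print(robot.hand_in())"
```

```text
15.625 0.015954976301340854 [-1.99924245  1.04884345  5.03389888]
the job is handed in; nothing more can be done
None
```

I moved the large canister from the platen to the cork pad by its handle. Then I turned the knob clockwise through three clicks to the third stop and handed the job in at 15.6 s with the knob still gripped.

**Canister:** it stands upright on the pad. A fit to the side camera's depth put it within about 1 mm of the pad centre, though the fitted radius was 31 mm rather than the true 35.5 mm.

**Knob:** the white line was on the blue tick to within 0.3°. The tool turned 0.788 rad from the home stop, against 0.785 for the third stop. The grip opening was about 16 mm, matching the bar, and the residual moment about the knob axis was about -0.05 N m.

**Disagreement:** the wrist view put the knob axis about 2 mm nearer in x than the side cameras did. After closing there was a side force of about 5 N, so I eased the tool over. About 2 N of side force and 5 to 6 N vertical were left at the end, well under the limits.

**Other things on the bench:** I touched none of them. In the last side picture they look where they were, apart from the dark serrated jaw, which the arm hides there. The wrist view shows it still in its place.

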